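# Refit the push-and-turn knob on the train controller

## Robot

A 6-joint arm with a two-finger parallel gripper is mounted at the origin on a cart in front of the work surface, level with it; the furniture and walls round the work are solid. World frame = base frame: x ahead of the robot, y to its left, z up, the work surface at z = 0. Lengths are in m, angles in rad, forces in N, time in s.
With the tool pointing down it reaches from about 0.375 to 0.975 m from the base axis. Payload 3.8 kg.
Tool frame: the origin (TCP) lies at the very end of the fingers, on their centre line; the grasp point (between the pads) lies 19 mm behind it; z points along the fingers, y is the line along which they close (so a half turn about z gives the same grasp; the last joint's range is limited). The gripper opens to 85 mm and grips with 20 to 120 N. Pads are 22 mm wide; open, the fingers measure 114 mm over their backs; the gripper's body (76 mm by 85 mm) begins 54 mm behind the grasp point. The pads swing forward as they close: fully open they stand 13 mm farther back than shut.
Start: joints at [1.16, 0.264, 1.604, -0, 1.274, -0.037], TCP at [0.246, 0.628, 0.231] pointing down, gripper open.
Joint ranges: [-2.63, 2.63], [-0.94, 2.18], [0.31, 2.57], [-1.31, 4.45], [0, 2.66], [-2.55, 2.55]. Speed limits (rad/s): [2.57, 2.57, 3.14, 3.14, 3.14, 3.14].

## Interface

Orientations are given as a rotation vector (axis times angle).
In Python, from workcell import monitor, viewer, workorder gives the robot as it stands.
- The arm moves only by the tool jog_arm, never from a script. Its argument "commands" is a list of rows, each an object with "travel": the shift along the tool's x, y, z in mm, a list of three; "rot": the turn, a rotation vector about the tool's x, y, z in degrees, a list of three; "claw": the closure in counts, from 0 (fully open) to 255 (shut). A call has exactly 5 rows; each row shifts and turns the commanded pose from where the row before left it, along the tool's axes as they then stand; what a row does not reach is not made up. A row lasts 1/10 s, in which the tool goes at most 50 mm and 8.59 degrees, less where a joint would pass 70% of its speed; a pose out of reach is approached as far as the arm can. A call is refused whole if a number of a shift passes 50 or a number of a turn 8.59, either way. A call with a gripper value outside its range is refused whole. The fingers move at their own pace and stop on an object; "force" is the grip in N (left out, the last holds). Time passes only in rows, so rows that do not move let the fingers close, or fill a call up. It gives the time, the measured TCP pose, the force, the opening and the grip force at its end, in the units of the state.
- monitor.read_state(): the state, without advancing time (a new reading comes with each control period).
- viewer.read_camera(name): name is "scene" or "side" or "wrist"; returns a dict with "color" (384x512x3 uint8, blue, green, red), "camera_matrix" (3x3 intrinsics, pixels), "R" (3x3) and "t" (3): a world point X has camera coordinates R X + t. Camera axes: x right, y down, z forward; pixel columns grow to the right and rows downward; lengths in m; the calibration is good to about 2 mm. A picture is of the moment at which its call begins. There is no depth.
- workorder.finish_job(): hands the job in; it is judged then, once.
The state is a dict: "time": time; "q": joint angles; "joint_vel": joint speeds; "joint_torque": joint torques, N m; "tool_pos": TCP position; "tcp_rot": TCP orientation; "wrist_force": force on the tool from outside, world axes, zero at the start; "torque": the same for the moment, N m; "width": opening from 0.0 (shut) to 1.0 (fully open); "grip_force": force on a finger pad.
Only numpy, scipy, OpenCV 4.12 (cv2) and the standard library are available. Lean on these libraries where they do the work, as an engineer would, in place of code of your own. Each camera call takes 0.05 s, during which the arm holds its last target. There are 200 camera calls.

## Task

The right-hand knob of the model-train controller has come off. Lift the sanding block off the controller and set it down flat on the bench clear of the controller, then fit the loose knob onto the bare D-shaped shaft, turned so that its pointer lies over the shaft's flat, and push it fully home. The shaft is also a spring push switch that has to be held in while the controller restarts: press the knob well in and finish while still holding it pressed, leaving the other things on the bench undisturbed.

Things in the scene. Friction and masses are not known exactly. Their poses are not given: they have to be found in the camera images.
- controller_unit: two-channel train controller, a grey box fixed to the bench, 120 (x) x 170 (y) x 45 mm tall, level aluminium panel on top; origin at the centre of its underside, x away from the user, y to the left. One knob like the loose one is already fitted, at x +28, y +45 mm, reaching 36 mm above the panel; the bare shaft stands at x +28, y -45 mm
- shaft_top (a point): centre of the top end of the bare upright brass D shaft, 12 mm in diameter with one flat 2.5 mm from the axis, top edge chamfered. Unpressed it is 23 mm above the panel (68 mm above the bench); it moves with the shaft. z up along the shaft, x points square out of the flat
- shaft (a joint): turn of the D shaft in the controller, rad, counter-clockwise from above, 0 with the flat towards the controller's +x; it turns by hand against a light friction of 0.02 N m and stays where it is
- spindle (a joint): how far the shaft is pushed straight down into the controller, m: 0 free, 0.005 at the stop; a spring resists with about 4 N to begin and 8 N at the stop. Knob and shaft fit loosely: sliding the knob on needs almost no force
- knob: loose black pointer knob standing on its skirt, 45 g; origin at the centre of its underside, z up, x towards its pointed nose. In its underside, on the axis, is a D bore 15 mm deep, 0.7 mm wider all round than the shaft, the bore's flat on the nose side. Fully home, the bore's end rests on the shaft's end and the skirt stands 8 mm above the panel (3 mm with the shaft at its push stop)
- knob_centre (a point): point on the loose knob's axis 14 mm above its underside, half-way up; z up, x towards the nose. Round skirt 46 mm across, 5 mm thick; above it, up to 28 mm, a wing to grip: 20 mm wide (y), flat sides from 18 mm behind the axis to 15 mm ahead, then tapering to the nose at 23 mm (white line on top). Fully home this point lies 1 mm below shaft_top
- sanding_block: black rubber sanding block, 42 (x) x 68 (y) x 26 mm (z), 0.11 kg, lying flat on the controller's panel on the user's side of the bare shaft, where the knob's skirt has to go; the bench left of the controller, along its front edge, is free to set it on (a ramp board hangs over the bench further back on the left); origin at the centre of its underside
- block_centre (a point): centre of the sanding block (half-way up); y along its 68 mm length, x along its 42 mm width, z up
- glue_jar: small dark jar with a white lid, 38 mm across, 46 mm tall; bystander, origin at the centre of its underside
- carton: small card box of track pins, 26x34x30 mm, at the right edge of the bench, near the upper deck (a wide board 0.39 m above the bench, everywhere right of y = -0.29 m and ahead of x = 0.44 m); bystander, origin at the centre of its underside
- tape: roll of tape lying flat, 73 mm across, 18 mm thick; bystander, origin at the centre of its underside
- engine: black model steam engine, 26x77x44 mm; bystander, origin at the centre of its underside
- screwdriver: screwdriver, 198 mm long, 24 mm thick handle; bystander, origin at the centre of its underside
Mind the look-alikes: they are no part of the job. What is shaped like the knob but green or turquoise is not meant.

How it is judged:
By the outcome, as a careful person would: the job done as asked, in the order asked, and still so for the second after the job is handed in, while the arm keeps its last pose, push and grip.
It also fails if it takes over 72 s, if anything falls off the work surface, if the arm or the gripper's body presses on something with over 40 N, if the wrist force passes 120 N, or if a joint passes its speed limit or range.

## Working session

There is one attempt and no reset: what is moved stays moved. The work goes in short steps, Python scripts to look and compute and a tool call to move; the robot and the scene stay as the last step left them, time stands still between calls to the robot, and variables do not carry over. Pictures are saved under pics/ and viewed, at most 10 in all, crops included, and the job is handed in when it is done.

Besides the shell and the picture viewer there is one more tool, called after ">>>" as a command line: name --argument value ..., lists and objects as JSON in quotes. jog_arm: Moves the arm, as the interface text tells. Its arguments: {"type":"object","properties":{"commands":{"type":"array","items":{"type":"object","properties":{"travel":{"type":"array","items":{"type":"number"}},"rot":{"type":"array","items":{"type":"number"}},"claw":{"type":"number"}}}},"force":{"type":"number"}},"required":["commands"]}

```bash
mkdir -p pics; ls; cat > h.py <<'E'
import numpy as np, cv2
from workcell import monitor, viewer, workorder
from scipy.spatial.transform import Rotation as Rn
def shot(name, fn=None):
    c=viewer.read_camera(name)
    np.savez('pics/'+(fn or name)+'.npz',**{k:np.array(v) for k,v in c.items()})
    return c
def load(fn): return dict(np.load('pics/'+fn+'.npz'))
def ray(c,px,z):
    "world point at height z seen at pixel px"
    d=np.linalg.inv(c['camera_matrix'])@np.array([px[0],px[1],1.]); R=c['R']; o=-R.T@c['t']; d=R.T@d
    return o+d*(z-o[2])/d[2]
def proj(c,X):
    p=c['camera_matrix']@(c['R']@np.array(X,float)+c['t']); return p[:2]/p[2]
def st():
    s=monitor.read_state(); print({k:np.round(s[k],4).tolist() for k in ('time','q','tool_pos','tcp_rot','wrist_force','width','grip_force')}); 
    print(np.round(Rn.from_rotvec(s['tcp_rot']).as_matrix(),3).tolist()); return s
E
python3 - <<'E'
from h import *
st()
a=shot('scene','scene0');b=shot('side','side0')
for n,c in (('scene0',a),('side0',b)):
    print(-c['R'].T@c['t'], c['R'][2]); cv2.imwrite(f'pics/{n}.png',cv2.resize(c['color'],(800,600),interpolation=cv2.INTER_CUBIC))
E
```

```text
pics
{'time': 0.0, 'q': [1.1601, 0.2648, 1.6054, -0.0, 1.2737, -0.0369], 'tool_pos': [0.2462, 0.6277, 0.23], 'tcp_rot': [-0.5836, -3.0864, 0.0034], 'wrist_force': [0.2399, 0.8904, 0.28], 'width': 0.9999, 'grip_force': 0.0}
[[-0.931, 0.365, -0.001], [0.365, 0.931, -0.002], [0.0, -0.002, -1.0]]
[-0.0865116  -0.64403973  0.5400891 ] [ 0.66240849  0.59359874 -0.45700713]
[0.46805691 0.71646285 0.40292405] [ 0.10583399 -0.90677234 -0.40812142]
```

View pics/scene0.png

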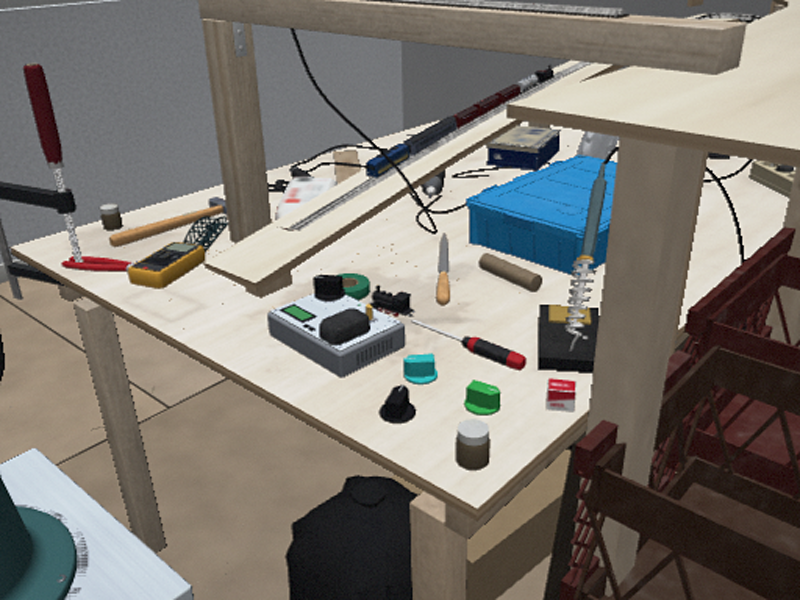

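View pics/side0.png

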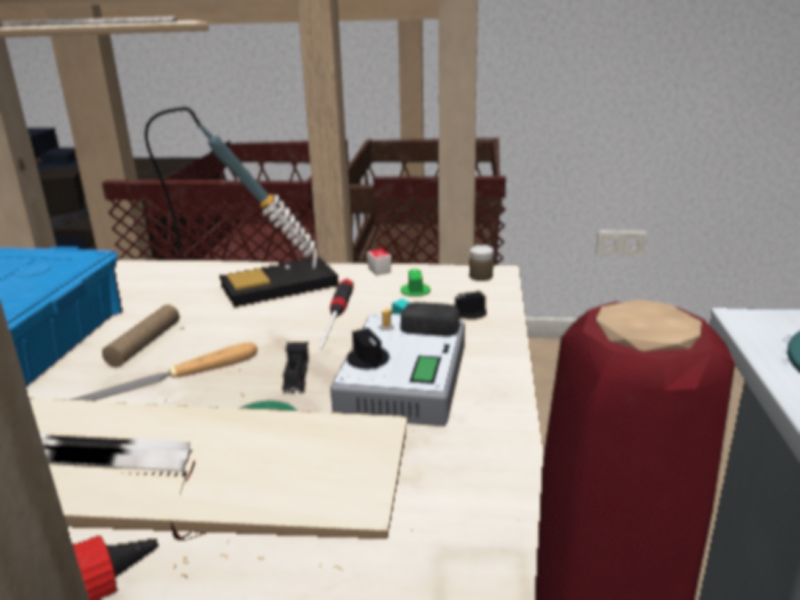

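Scene: controller around (335,330), block on it at (345,327), brass shaft at (369,311), black loose knob at (398,405), turquoise/green decoys at (420,367)/(483,397), jar at (473,445). The side view shows the shaft at (387,318) and the block at (430,318). Next I'll enlarge both.

```bash
python3 - <<'E'
from h import *
a=load('scene0')['color'][165:310,165:345]; b=load('side0')['color'][165:275,205:325]
A=cv2.resize(a,(720,580),interpolation=cv2.INTER_CUBIC); cv2.imwrite('pics/c1.png',A)
E
```

```text
(no output)
```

View pics/c1.png

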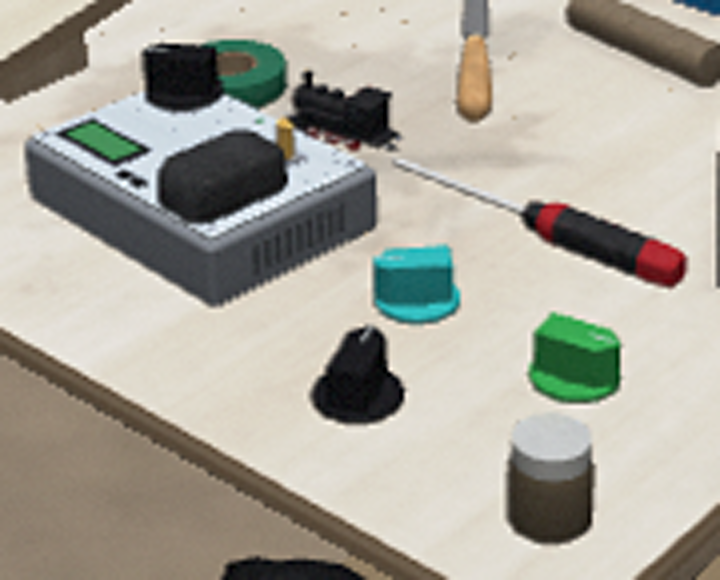

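Crop (4x): panel corners front-left (28,140), front-right (213,240), back-right (376,170); shaft top (286,121); knob skirt centre ~(358,393), with the pointer line pointing to about (368,330); block top centre ~(225,160).

```bash
python3 - <<'E'
from h import *
c=load('scene0'); f=lambda p:(165+p[0]/4,165+p[1]/4)
P={}
for n,p,z in (('FL',(28,142),.045),('FR',(213,240),.045),('BR',(376,170),.045),('FRbot',(216,305),0),('shaft',(286,121),.068),('skL',(312,393),.004),('skR',(404,393),.004),('skB',(358,420),.0),('lineA',(358,345),.028),('nose',(370,328),.028),('blk',(225,158),.071),('jar',(551,520),0),('turq',(417,300),0.003),('green',(574,375),.003)):
    P[n]=ray(c,f(p),z); print(n,np.round(P[n],4))
print(np.linalg.norm(P['FL']-P['FR']),np.linalg.norm(P['BR']-P['FR']))
d=P['FL']-P['FR'];print('yaw',np.degrees(np.arctan2(-d[0],d[1])))
d=P['BR']-P['FR'];print('yaw',np.degrees(np.arctan2(d[1],d[0])))
E
```

```text
FL [0.4863 0.1358 0.045 ]
FR [ 0.4777 -0.0212  0.045 ]
BR [ 0.5858 -0.0359  0.045 ]
FRbot [ 0.4836 -0.0137  0.    ]
shaft [0.5649 0.0101 0.068 ]
skL [ 0.4544 -0.1102  0.004 ]
skR [ 0.4828 -0.1441  0.004 ]
skB [ 0.4564 -0.138   0.    ]
lineA [ 0.4729 -0.124   0.028 ]
nose [ 0.4876 -0.1186  0.028 ]
blk [0.5103 0.0013 0.071 ]
jar [ 0.4562 -0.2522  0.    ]
turq [ 0.5509 -0.0942  0.003 ]
green [ 0.5484 -0.1969  0.003 ]
0.15725396485697654 0.10907633989994256
yaw -3.1309955169761605
yaw -7.748571340507743
```

>>> jog_arm --commands '[{"travel": [0, 0, -20], "rot": [0, 0, -8.5], "claw": 0}, {"travel": [0, 0, -20], "rot": [0, 0, -8.5], "claw": 0}, {"travel": [-20, -43, -6], "rot": [0, 0, 0], "claw": 0}, {"travel": [-20, -43, -6], "rot": [0, 0, 0], "claw": 0}, {"travel": [-20, -43, -6], "rot": [0, 0, 0], "claw": 0}]'

```text
time: 0.6
tool_pos: [0.2963, 0.4936, 0.2887]
tcp_rot: [-0.119, -3.139, 0.002]
wrist_force: [1.6, -0.5, -0.5]
width: 1.004
grip_force: 0.0
```

>>> jog_arm --commands '[{"travel": [-20, -43, -6], "rot": [0, 0, 0], "claw": 0}, {"travel": [-20, -43, -6], "rot": [0, 0, 0], "claw": 0}, {"travel": [-20, -43, -6], "rot": [0, 0, 0], "claw": 0}, {"travel": [-20, -43, -6], "rot": [0, 0, 0], "claw": 0}, {"travel": [-20, -43, -6], "rot": [0, 0, 0], "claw": 0}]'

```text
time: 1.1
tool_pos: [0.3795, 0.2711, 0.3191]
tcp_rot: [-0.12, -3.139, 0.001]
wrist_force: [0.4, 0.3, -0.7]
width: 1.003
grip_force: 0.0
```

>>> jog_arm --commands '[{"travel": [-20, -43, 0], "rot": [0, 0, 0], "claw": 0}, {"travel": [-20, -43, 0], "rot": [0, 0, 0], "claw": 0}, {"travel": [-20, -43, 0], "rot": [0, 0, 0], "claw": 0}, {"travel": [-20, -43, 0], "rot": [0, 0, 0], "claw": 0}, {"travel": [-20, -43, 0], "rot": [0, 0, 0], "claw": 0}]'

```text
time: 1.6
tool_pos: [0.4627, 0.0491, 0.3191]
tcp_rot: [0.121, 3.139, 0.0]
wrist_force: [1.2, -0.6, 0.5]
width: 1.004
grip_force: 0.0
```

>>> jog_arm --commands '[{"travel": [-20, -43, 0], "rot": [0, 0, 0], "claw": 0}, {"travel": [-20, -43, 0], "rot": [0, 0, 0], "claw": 0}, {"travel": [0, 0, 0], "rot": [0, 0, 0], "claw": 0}, {"travel": [0, 0, 0], "rot": [0, 0, 0], "claw": 0}, {"travel": [0, 0, 0], "rot": [0, 0, 0], "claw": 0}]'

```text
time: 2.1
tool_pos: [0.4954, -0.037, 0.3189]
tcp_rot: [-0.12, -3.138, -0.001]
wrist_force: [-0.5, 0.2, -0.9]
width: 1.005
grip_force: 0.0
```

```bash
python3 - <<'E'
from h import *
st(); c=shot('wrist','w1'); print(-c['R'].T@c['t'], c['R'],proj(c,[.565,.01,.068]))
cv2.imwrite('pics/w1.png',cv2.resize(c['color'],(800,600),interpolation=cv2.INTER_CUBIC))
E
```

```text
{'time': 2.1, 'q': [-0.1251, -0.1212, 1.8553, 0.0006, 1.4085, -1.6193], 'tool_pos': [0.4954, -0.037, 0.3189], 'tcp_rot': [-0.1205, -3.1383, -0.0011], 'wrist_force': [-0.4855, 0.1825, -0.8546], 'width': 1.0053, 'grip_force': 0.0}
[[-0.997, 0.077, -0.001], [0.077, 0.997, 0.001], [0.001, 0.001, -1.0]]
[ 0.42678946 -0.03308287  0.46081544] [[ 7.63549936e-02  9.97080694e-01  6.06738608e-05]
 [ 9.60554619e-01 -7.35741989e-02  2.68182143e-01]
 [ 2.67403701e-01 -2.04187652e-02 -9.63368224e-01]] [292.40555357 206.48447404]
```

View pics/w1.png

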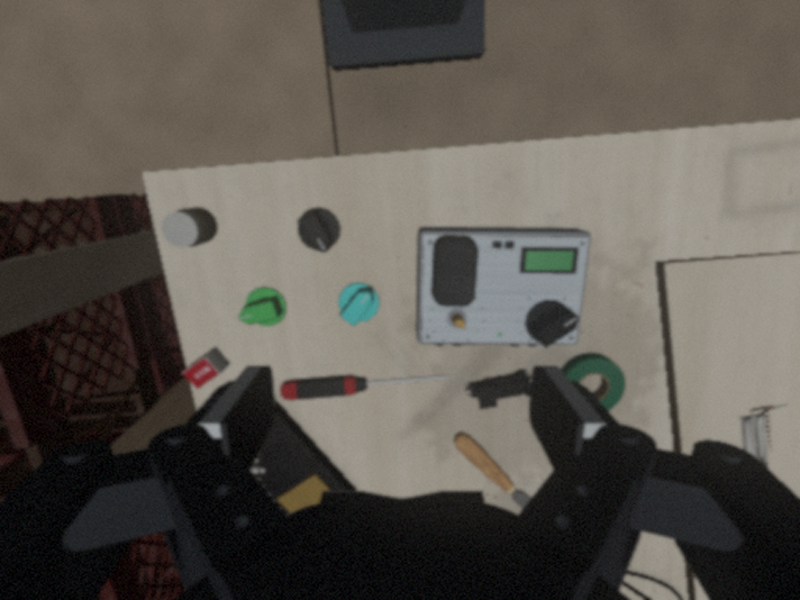

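Wrist view: image down = +x, right = +y. The block has its long side along x, spanning (432–477, 235–305); shaft top at (458,319), loose knob at (320,229) with its nose at about (326,250). Front-left bench at (650,200) is free.

```bash
python3 - <<'E'
from h import *
c=load('w1')
for n,p,z in (('FR',(419,228),.045),('FL',(590,232),.045),('BR',(419,345),.045),('BL',(583,345),.045),('shaft',(458,319),.068),('blkTL',(432,235),.068),('blkTR',(477,236),.068),('blkBL',(432,306),.068),('blkBR',(476,306),.068),('knob top centre',(320,231),.020),('skL',(299,229),.004),('skR',(341,229),.004),('skT',(319,208),.004),('nose',(325,250),.028),('turq',(358,303),.01),('ramp',(657,262),.05),('edge',(650,135),0)):
    print(n,np.round(ray(c,(p[0]*.64,p[1]*.64),z),4))
img=c['color']
a=cv2.resize(img[140:230,260:385],(750,540),interpolation=cv2.INTER_CUBIC)
cv2.imwrite('pics/c2.png',a)
E
```

```text
FR [ 0.4742 -0.0198  0.045 ]
FL [0.4907 0.1444 0.045 ]
BR [ 0.5946 -0.0277  0.045 ]
BL [0.6076 0.142  0.045 ]
shaft [0.5614 0.0112 0.068 ]
blkTL [ 0.4789 -0.0091  0.068 ]
blkTR [0.4829 0.0318 0.068 ]
blkBL [ 0.5464 -0.013   0.068 ]
blkBR [0.5496 0.0289 0.068 ]
knob top centre [ 0.4724 -0.1201  0.02  ]
skL [ 0.4703 -0.1451  0.004 ]
skR [ 0.4737 -0.1008  0.004 ]
skT [ 0.4502 -0.1213  0.004 ]
nose [ 0.491  -0.1159  0.028 ]
turq [ 0.5545 -0.0906  0.01  ]
ramp [0.5241 0.2084 0.05  ]
edge [0.4042 0.22   0.    ]
```

View pics/c2.png

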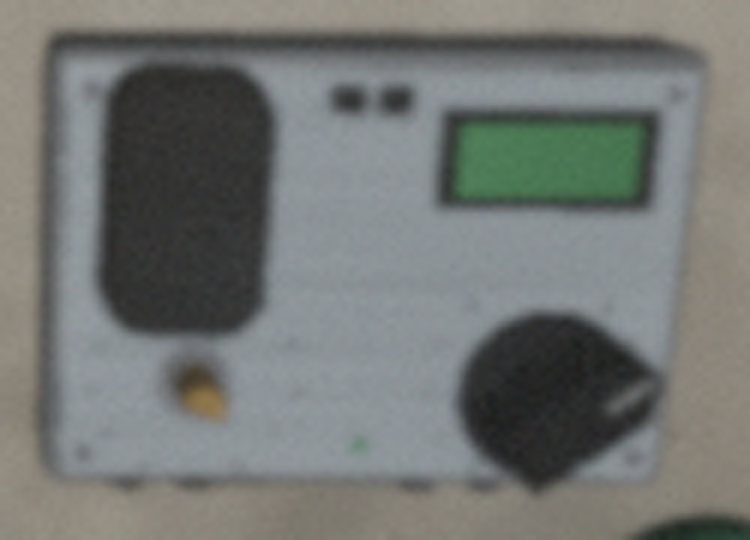

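>>> jog_arm --commands '[{"travel": [-3, 9.6, 40], "rot": [0, 0, 0], "claw": 0}, {"travel": [-3, 9.6, 40], "rot": [0, 0, 0], "claw": 0}, {"travel": [-3, 9.6, 40], "rot": [0, 0, 0], "claw": 0}, {"travel": [-3, 9.6, 40], "rot": [0, 0, 0], "claw": 0}, {"travel": [-3, 9.6, 40], "rot": [0, 0, 0], "claw": 0}]'

```text
time: 2.65
tool_pos: [0.5143, 0.0111, 0.1183]
tcp_rot: [0.117, 3.138, 0.0]
wrist_force: [-0.5, 0.1, 0.8]
width: 1.003
grip_force: 0.0
```

>>> jog_arm --commands '[{"travel": [0, 0, 20], "rot": [0, 0, 0], "claw": 0}, {"travel": [0, 0, 20], "rot": [0, 0, 0], "claw": 0}, {"travel": [0, 0, 16], "rot": [0, 0, 0], "claw": 0}, {"travel": [0, 0, 10], "rot": [0, 0, 0], "claw": 0}, {"travel": [0, 0, 5], "rot": [0, 0, 0], "claw": 0}]'

```text
time: 3.15
tool_pos: [0.5137, 0.0101, 0.0475]
tcp_rot: [-0.118, -3.138, -0.0]
wrist_force: [0.0, -0.1, -0.2]
width: 1.0
grip_force: 0.0
```

>>> jog_arm --commands '[{"travel": [0, 0, 0], "rot": [0, 0, 0], "claw": 60}, {"travel": [0, 0, 0], "rot": [0, 0, 0], "claw": 100}, {"travel": [0, 0, 0], "rot": [0, 0, 0], "claw": 130}, {"travel": [0, 0, 0], "rot": [0, 0, 0], "claw": 180}, {"travel": [0, 0, 0], "rot": [0, 0, 0], "claw": 180}]' --force 40

```text
time: 3.65
tool_pos: [0.5159, 0.009, 0.0498]
tcp_rot: [0.121, 3.137, 0.001]
wrist_force: [-0.6, 0.9, 5.5]
width: 0.457
grip_force: 41.1
```

>>> jog_arm --commands '[{"travel": [0, 0, 0], "rot": [0, 0, 0], "claw": 180}, {"travel": [0, 0, 0], "rot": [0, 0, 0], "claw": 180}, {"travel": [0, 0, 0], "rot": [0, 0, 0], "claw": 180}, {"travel": [0, 0, 0], "rot": [0, 0, 0], "claw": 180}, {"travel": [0, 0, 0], "rot": [0, 0, 0], "claw": 180}]'

```text
time: 4.15
tool_pos: [0.5158, 0.0089, 0.0498]
tcp_rot: [0.122, 3.137, 0.001]
wrist_force: [-1.0, 1.7, 5.7]
width: 0.463
grip_force: 41.2
```

>>> jog_arm --commands '[{"travel": [0, 0, -6], "rot": [0, 0, 0], "claw": 180}, {"travel": [0, 0, -12], "rot": [0, 0, 0], "claw": 180}, {"travel": [0, 0, -16], "rot": [0, 0, 0], "claw": 180}, {"travel": [0, 0, -20], "rot": [0, 0, 0], "claw": 180}, {"travel": [0, 0, -6], "rot": [0, 0, 0], "claw": 180}]'

```text
time: 4.65
tool_pos: [0.5162, 0.0087, 0.111]
tcp_rot: [0.121, 3.135, -0.0]
wrist_force: [0.4, -0.0, -1.1]
width: 0.464
grip_force: 40.5
```

```bash
python3 - <<'E'
from h import *
c=shot('wrist','w2'); cv2.imwrite('pics/w2.png',c['color'])
E
```

```text
(no output)
```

View pics/w2.png

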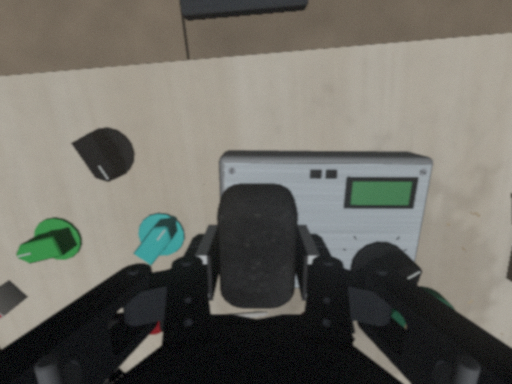

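The block is held and lifted (pixels 218–298, 183–305), and the loose knob is at (105,155). Next I carry the block to the front-left bench.

>>> jog_arm --commands '[{"travel": [15, 44, 0], "rot": [0, 0, 0], "claw": 180}, {"travel": [15, 44, 0], "rot": [0, 0, 0], "claw": 180}, {"travel": [15, 44, 0], "rot": [0, 0, 0], "claw": 180}, {"travel": [15, 44, 0], "rot": [0, 0, 0], "claw": 180}, {"travel": [15, 44, 0], "rot": [0, 0, 0], "claw": 180}]'

```text
time: 5.2
tool_pos: [0.4555, 0.2353, 0.1077]
tcp_rot: [-0.122, -3.139, 0.001]
wrist_force: [0.7, -0.7, -2.0]
width: 0.467
grip_force: 40.6
```

>>> jog_arm --commands '[{"travel": [0, 0, 0], "rot": [0, 0, 0], "claw": 180}, {"travel": [0, 0, 30], "rot": [0, 0, 0], "claw": 180}, {"travel": [0, 0, 30], "rot": [0, 0, 0], "claw": 180}, {"travel": [0, 0, 25], "rot": [0, 0, 0], "claw": 180}, {"travel": [0, 0, 10], "rot": [0, 0, 0], "claw": 180}]'

```text
time: 5.7
tool_pos: [0.4541, 0.2322, 0.01]
tcp_rot: [-0.121, -3.134, 0.005]
wrist_force: [-0.8, -0.3, -1.3]
width: 0.459
grip_force: 40.7
```

>>> jog_arm --commands '[{"travel": [0, 0, 4], "rot": [0, 0, 0], "claw": 180}, {"travel": [0, 0, 3], "rot": [0, 0, 0], "claw": 180}, {"travel": [0, 0, 0], "rot": [0, 0, 0], "claw": 180}, {"travel": [0, 0, 0], "rot": [0, 0, 0], "claw": 180}, {"travel": [0, 0, 0], "rot": [0, 0, 0], "claw": 180}]'

```text
time: 6.2
tool_pos: [0.4576, 0.2344, 0.0073]
tcp_rot: [0.121, 3.137, 0.001]
wrist_force: [-0.6, -1.6, -1.2]
width: 0.463
grip_force: 40.8
```

>>> jog_arm --commands '[{"travel": [0, 0, 2], "rot": [0, 0, 0], "claw": 180}, {"travel": [0, 0, 1], "rot": [0, 0, 0], "claw": 180}, {"travel": [0, 0, 0], "rot": [0, 0, 0], "claw": 180}, {"travel": [0, 0, 0], "rot": [0, 0, 0], "claw": 180}, {"travel": [0, 0, 0], "rot": [0, 0, 0], "claw": 180}]'

```text
time: 6.7
tool_pos: [0.4575, 0.2344, 0.0048]
tcp_rot: [0.121, 3.138, 0.001]
wrist_force: [-2.4, -1.4, 7.4]
width: 0.463
grip_force: 42.0
```

>>> jog_arm --commands '[{"travel": [0, 0, 0], "rot": [0, 0, 0], "claw": 90}, {"travel": [0, 0, 0], "rot": [0, 0, 0], "claw": 40}, {"travel": [0, 0, 0], "rot": [0, 0, 0], "claw": 0}, {"travel": [0, 0, 0], "rot": [0, 0, 0], "claw": 0}, {"travel": [0, 0, -10], "rot": [0, 0, 0], "claw": 0}]'

```text
time: 7.2
tool_pos: [0.4553, 0.2334, 0.0122]
tcp_rot: [-0.121, -3.136, 0.002]
wrist_force: [0.3, -0.0, 0.4]
width: 0.998
grip_force: 0.0
```

>>> jog_arm --commands '[{"travel": [0, 0, -30], "rot": [0, 0, 0], "claw": 0}, {"travel": [0, 0, -45], "rot": [0, 0, 0], "claw": 0}, {"travel": [0, 0, -45], "rot": [0, 0, 0], "claw": 0}, {"travel": [0, 0, -40], "rot": [0, 0, 0], "claw": 0}, {"travel": [0, 0, -25], "rot": [0, 0, 0], "claw": 0}]'

```text
time: 7.7
tool_pos: [0.4582, 0.2347, 0.2031]
tcp_rot: [0.121, 3.134, 0.004]
wrist_force: [0.2, 0.5, -0.3]
width: 1.0
grip_force: 0.0
```

>>> jog_arm --commands '[{"travel": [-14, -46, 0], "rot": [0, 0, 0], "claw": 0}, {"travel": [-14, -46, 0], "rot": [0, 0, 0], "claw": 0}, {"travel": [-14, -46, 0], "rot": [0, 0, 0], "claw": 0}, {"travel": [-14, -46, 0], "rot": [0, 0, 0], "claw": 0}, {"travel": [-14, -46, 0], "rot": [0, 0, 0], "claw": 0}]'

```text
time: 8.2
tool_pos: [0.5089, -0.0024, 0.1993]
tcp_rot: [0.12, 3.138, 0.0]
wrist_force: [0.5, -0.2, 0.0]
width: 1.0
grip_force: 0.0
```

>>> jog_arm --commands '[{"travel": [-14, -46, 0], "rot": [0, 0, 0], "claw": 0}, {"travel": [0, 0, 0], "rot": [0, 0, 0], "claw": 0}, {"travel": [0, 0, 0], "rot": [0, 0, 0], "claw": 0}, {"travel": [0, 0, 0], "rot": [0, 0, 0], "claw": 0}, {"travel": [0, 0, 0], "rot": [0, 0, 0], "claw": 0}]'

```text
time: 8.7
tool_pos: [0.5189, -0.0462, 0.1983]
tcp_rot: [-0.118, -3.139, -0.001]
wrist_force: [-1.9, -0.7, 0.3]
width: 1.002
grip_force: 0.0
```

```bash
python3 - <<'E'
from h import *
st(); c=shot('wrist','w3'); print(proj(c,[.563,.0105,.068]))
i=c['color']; a=cv2.resize(i[60:360,60:460],(800,600),interpolation=cv2.INTER_CUBIC); 
u,v=proj(c,[.563,.0105,.068]).astype(int); s=cv2.resize(i[v-20:v+20,u-25:u+25],(300,240),interpolation=cv2.INTER_CUBIC)
a[0:240,500:800]=s; cv2.imwrite('pics/w3.png',a)
E
```

```text
{'time': 8.7, 'q': [-0.1369, -0.0043, 1.9674, 0.0003, 1.1788, -1.6326], 'tool_pos': [0.5189, -0.0462, 0.1983], 'tcp_rot': [-0.1181, -3.1391, -0.0005], 'wrist_force': [-1.8679, -0.6506, 0.3407], 'width': 1.0021, 'grip_force': 0.0}
[[-0.997, 0.075, -0.0], [0.075, 0.997, 0.0], [0.0, 0.0, -1.0]]
[314.64892664 219.96065971]
```

View pics/w3.png

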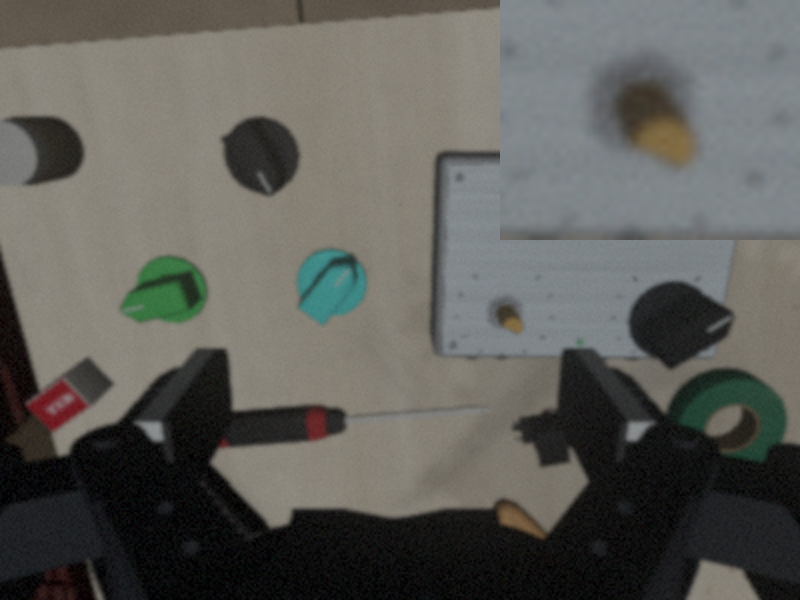

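Wrist view: shaft top at ~(511,325), with the flat not yet readable; loose knob centre at ~(262,155), white line (258,172)–(270,192). Next I take a closer look at the shaft.

>>> jog_arm --commands '[{"travel": [-10.5, 15.2, 22], "rot": [0, 0, 0], "claw": 0}, {"travel": [-10.5, 15.2, 22], "rot": [0, 0, 0], "claw": 0}, {"travel": [-10.5, 15.2, 22], "rot": [0, 0, 0], "claw": 0}, {"travel": [-10.5, 15.2, 22], "rot": [0, 0, 0], "claw": 0}, {"travel": [0, 0, 0], "rot": [0, 0, 0], "claw": 0}]'

```text
time: 9.25
tool_pos: [0.5639, 0.0125, 0.1069]
tcp_rot: [-0.115, -3.134, -0.001]
wrist_force: [-0.3, 0.7, -0.9]
width: 1.003
grip_force: 0.0
```

>>> jog_arm --commands '[{"travel": [0, 0, 0], "rot": [0, 0, 0], "claw": 0}, {"travel": [0, 0, 0], "rot": [0, 0, 0], "claw": 0}, {"travel": [0, 0, 0], "rot": [0, 0, 0], "claw": 0}, {"travel": [0, 0, 0], "rot": [0, 0, 0], "claw": 0}, {"travel": [0, 0, 0], "rot": [0, 0, 0], "claw": 0}]'

```text
time: 9.75
tool_pos: [0.5661, 0.0094, 0.1112]
tcp_rot: [0.122, 3.138, 0.0]
wrist_force: [-0.6, 0.3, -0.6]
width: 1.005
grip_force: 0.0
```

```bash
python3 - <<'E'
from h import *
st(); cs=[shot('wrist','w4%d'%k) for k in range(4)]; c=cs[0]
i=np.mean([k['color'].astype(float) for k in cs],0)
u,v=proj(c,[.563,.0105,.068]).astype(int); print(u,v, -c['R'].T@c['t'])
i=np.clip(i*1.4,0,255).astype(np.uint8)
s=cv2.resize(i[v-30:v+30,u-40:u+40],(800,600),interpolation=cv2.INTER_CUBIC); cv2.imwrite('pics/w4.png',s)
E
```

```text
{'time': 9.75, 'q': [-0.0274, 0.1643, 1.9584, -0.0, 1.0175, -1.5206], 'tool_pos': [0.5661, 0.0094, 0.1112], 'tcp_rot': [0.1219, 3.1378, 0.0], 'wrist_force': [-0.5814, 0.2633, -0.5895], 'width': 1.0051, 'grip_force': 0.0}
[[-0.997, 0.078, 0.001], [0.078, 0.997, -0.0], [-0.001, 0.0, -1.0]]
260 209 [0.49711331 0.01347064 0.25293237]
```

View pics/w4.png

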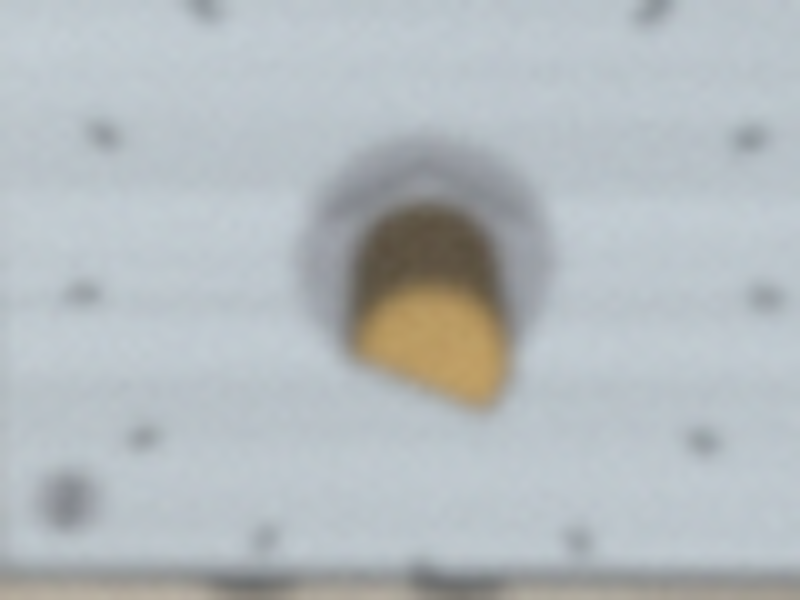

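Close view (crop 10x): clear D top, flat edge from (352,356) to (488,411), arc top at (428,281), right extreme (512,345).

```bash
cat >> h.py <<'E'
def arcfit(W):
    from scipy.optimize import least_squares
    r=least_squares(lambda p:np.hypot(W[:,0]-p[0],W[:,1]-p[1])-.006,W.mean(0)[:2]); return r
E
python3 - <<'E'
from h import *
c=load('w40'); imgs=[load('w4%d'%k)['color'].astype(float) for k in range(4)]; i=np.mean(imgs,0)
u0,v0=260,209
f=lambda p:(u0-40+(p[0]+.5)/10-.5,v0-30+(p[1]+.5)/10-.5)
A,B=[ray(c,f(p),.068) for p in((352,356),(488,411))]
d=B-A; print('chord',np.linalg.norm(d),A,B); n=np.array([-d[1],d[0],0]); n/=np.linalg.norm(n); n*=np.sign(n[0])
print('flat normal angle deg',np.degrees(np.arctan2(n[1],n[0])),'centre',(A+B)/2-n*.0025)
# top face segmentation
hsv=cv2.cvtColor(i.astype(np.uint8),cv2.COLOR_BGR2HSV)
s=cv2.resize(i[v0-30:v0+30,u0-40:u0+40].astype(np.float32),(800,600),interpolation=cv2.INTER_CUBIC)
m=((s[...,2]-s[...,0]>45)&(s[...,2]>95)).astype(np.uint8)
n_,l,stt,ce=cv2.connectedComponentsWithStats(m); k=1+np.argmax(stt[1:,4]); print(stt[k],ce[k])
cn=max(cv2.findContours((l==k).astype(np.uint8),0,1)[0],key=len)[:,0]
W=np.array([ray(c,f(p),.068) for p in cn])
mid=(A+B)/2; arc=W[((W-mid)@n)<-.002]
r=arcfit(arc); print('arc centre',r.x,'rms',np.sqrt(np.mean(r.fun**2)))
fl=W[(np.abs((W-mid)@n)<.0012)&(np.abs((W-mid)@d/np.linalg.norm(d))<.004)]
vx,vy,_,_=cv2.fitLine(fl[:,:2].astype(np.float32),2,0,.01,.01).ravel(); print('flat line normal',np.degrees(np.arctan2(vx*np.sign(vx*1),-vy*np.sign(vx))), np.degrees(np.arctan2(vy,vx)),len(fl),'dist',(fl[:,:2].mean(0)-r.x)@n[:2])
E
```

```text
chord 0.010665117965795159 [0.56640867 0.00640493 0.068     ] [0.57137236 0.01584455 0.068     ]
flat normal angle deg -27.73698145714447 centre [0.56667779 0.01228827 0.068     ]
[ 365  291  135  106 9971] [437.69692107 340.55260255]
arc centre [0.56806115 0.01133222] rms 0.0003926598821565836
flat line normal 151.2018 61.201813 101 dist 0.0002134219637190496
```

>>> jog_arm --commands '[{"travel": [21, -34, 0], "rot": [0, 0, 0], "claw": 0}, {"travel": [21, -34, 0], "rot": [0, 0, 0], "claw": 0}, {"travel": [21, -34, 0], "rot": [0, 0, 0], "claw": 0}, {"travel": [21, -34, 0], "rot": [0, 0, 0], "claw": 0}, {"travel": [0, 0, 0], "rot": [0, 0, -8], "claw": 0}]'

```text
time: 10.45
tool_pos: [0.4686, -0.1221, 0.1099]
tcp_rot: [0.097, -3.138, 0.001]
wrist_force: [1.1, 0.7, 0.1]
width: 1.003
grip_force: 0.0
```

>>> jog_arm --commands '[{"travel": [0, 0, 0], "rot": [0, 0, -8], "claw": 0}, {"travel": [0, 0, 0], "rot": [0, 0, -8], "claw": 0}, {"travel": [0, 0, 0], "rot": [0, 0, 0], "claw": 0}, {"travel": [0, 0, 0], "rot": [0, 0, 0], "claw": 0}, {"travel": [0, 0, 0], "rot": [0, 0, 0], "claw": 0}]'

```text
time: 10.95
tool_pos: [0.4716, -0.1193, 0.1103]
tcp_rot: [-0.531, 3.096, -0.0]
wrist_force: [0.7, -0.0, 0.2]
width: 0.998
grip_force: 0.0
```

>>> jog_arm --commands '[{"travel": [0, 0, 0], "rot": [0, 0, 0], "claw": 0}, {"travel": [0, 0, 0], "rot": [0, 0, 0], "claw": 0}, {"travel": [0, 0, 0], "rot": [0, 0, 0], "claw": 0}, {"travel": [0, 0, 0], "rot": [0, 0, 0], "claw": 0}, {"travel": [0, 0, 0], "rot": [0, 0, 0], "claw": 0}]'

```text
time: 11.45
tool_pos: [0.4716, -0.1193, 0.1103]
tcp_rot: [0.534, -3.096, 0.0]
wrist_force: [0.4, -0.1, -0.2]
width: 0.999
grip_force: 0.0
```

```bash
python3 - <<'E'
from h import *
st(); cs=[shot('wrist','w5%d'%k) for k in range(3)]; c=cs[0]
i=np.mean([k['color'].astype(float) for k in cs],0)
u,v=proj(c,[.475,-.121,.02]).astype(int); print(u,v, -c['R'].T@c['t'])
i=np.clip(i*2,0,255).astype(np.uint8)
s=cv2.resize(i[v-60:v+60,u-80:u+80],(800,600),interpolation=cv2.INTER_CUBIC); cv2.imwrite('pics/w5.png',s)
E
```

```text
{'time': 11.45, 'q': [-0.2991, 0.018, 2.1207, -0.0, 1.0029, -2.2116], 'tool_pos': [0.4716, -0.1193, 0.1103], 'tcp_rot': [0.5342, -3.0958, 0.0], 'wrist_force': [0.4419, -0.06, -0.1661], 'width': 0.9992, 'grip_force': 0.0}
[[-0.942, -0.335, -0.0], [-0.335, 0.942, -0.0], [0.0, -0.0, -1.0]]
254 198 [ 0.40654507 -0.14341935  0.25215399]
```

View pics/w5.png

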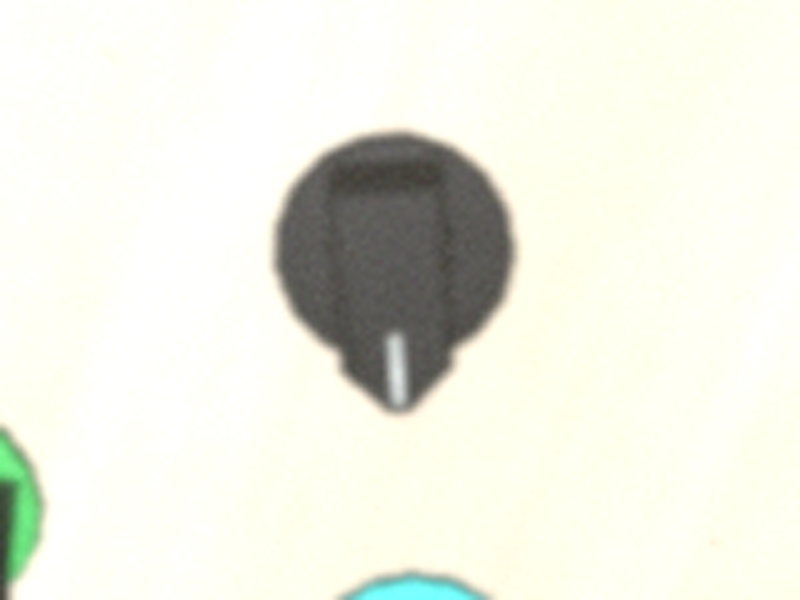

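Close view (5x): the knob is almost aligned with the tool; skirt centre ~(395,251), white line (394,336)–(399,405), nose tip (399,411).

```bash
python3 - <<'E'
from h import *
c=load('w50'); u0,v0=254,198
f=lambda p:(u0-80+(p[0]+.5)/5-.5,v0-60+(p[1]+.5)/5-.5)
L,R_,T=[ray(c,f(p),.005) for p in((275,250),(515,250),(397,131))]
cen=(L+R_)/2; print('skirt dia',np.linalg.norm(L-R_),'cen',cen,'rad',np.linalg.norm(T-cen))
N=ray(c,f((399,411)),.028);a,b=[ray(c,f(p),.028) for p in((394,336),(399,405))]
g=lambda d:np.degrees(np.arctan2(d[1],d[0]))
print('line',g(b-a),'nose-cen',g(N-cen),np.linalg.norm((N-cen)[:2]), 'rear', ray(c,f((388,190)),.028))
wl,wr=[ray(c,f(p),.028) for p in((335,210),(442,210))]; wl2,wr2=[ray(c,f(p),.028) for p in((346,350),(448,350))]
print('wing w',np.linalg.norm(wl-wr),np.linalg.norm(wl2-wr2),'wingdir',g((wl2+wr2)-(wl+wr)),g(wl2-wl),g(wr2-wr),(wl+wr)/2,(wl2+wr2)/2)
s=monitor.read_state(); M=Rn.from_rotvec(s['tcp_rot']).as_matrix(); print('tool -x ang',g(-M[:,0]),'delta tool mm',M.T@(cen-s['tool_pos'])*1e3)
E
```

```text
skirt dia 0.044716247937538665 cen [ 0.47039215 -0.12508583  0.005     ] rad 0.02241822115267288
line 23.27403721867873 nose-cen 21.99077493771684 0.022966706496680894 rear [ 0.45505769 -0.13132847  0.028     ]
wing w 0.017935341368061422 0.017592587070862458 wingdir 22.661391800030653 23.05603918673119 22.266443886830913 [ 0.45826652 -0.13011789  0.028     ] [ 0.48118258 -0.12055003  0.028     ]
tool -x ang 19.57921249616242 delta tool mm [  3.02002203  -4.9923825  105.28231868]
```

>>> jog_arm --commands '[{"travel": [3, -5, 0], "rot": [0, 0, -3], "claw": 0}, {"travel": [0, 0, 25], "rot": [0, 0, 0], "claw": 0}, {"travel": [0, 0, 30], "rot": [0, 0, 0], "claw": 0}, {"travel": [0, 0, 25], "rot": [0, 0, 0], "claw": 0}, {"travel": [0, 0, 15], "rot": [0, 0, 0], "claw": 40}]'

```text
time: 12.1
tool_pos: [0.469, -0.1247, 0.0133]
tcp_rot: [0.614, -3.078, -0.002]
wrist_force: [0.3, 0.3, -0.5]
width: 0.858
grip_force: 0.0
```

>>> jog_arm --commands '[{"travel": [0, 0, 6], "rot": [0, 0, 0], "claw": 100}, {"travel": [0, 0, 0], "rot": [0, 0, 0], "claw": 120}, {"travel": [0, 0, 0], "rot": [0, 0, 0], "claw": 140}, {"travel": [0, 0, 0], "rot": [0, 0, 0], "claw": 160}, {"travel": [0, 0, 0], "rot": [0, 0, 0], "claw": 180}]' --force 30

```text
time: 12.6
tool_pos: [0.4714, -0.1254, 0.0104]
tcp_rot: [-0.615, 3.079, -0.002]
wrist_force: [-0.2, -1.1, -0.5]
width: 0.296
grip_force: 0.0
```

>>> jog_arm --commands '[{"travel": [0, 0, 0], "rot": [0, 0, 0], "claw": 200}, {"travel": [0, 0, 0], "rot": [0, 0, 0], "claw": 230}, {"travel": [0, 0, 0], "rot": [0, 0, 0], "claw": 255}, {"travel": [0, 0, 0], "rot": [0, 0, 0], "claw": 255}, {"travel": [0, 0, 0], "rot": [0, 0, 0], "claw": 255}]' --force 60

```text
time: 13.1
tool_pos: [0.4714, -0.1254, 0.0105]
tcp_rot: [-0.615, 3.079, -0.001]
wrist_force: [-0.9, 0.8, 6.9]
width: 0.218
grip_force: 59.2
```

>>> jog_arm --commands '[{"travel": [0, 0, -5], "rot": [0, 0, 0], "claw": 255}, {"travel": [0, 0, -15], "rot": [0, 0, 0], "claw": 255}, {"travel": [0, 0, -25], "rot": [0, 0, 0], "claw": 255}, {"travel": [0, 0, -30], "rot": [0, 0, 0], "claw": 255}, {"travel": [0, 0, -25], "rot": [0, 0, 0], "claw": 255}]'

```text
time: 13.6
tool_pos: [0.4703, -0.1251, 0.1106]
tcp_rot: [-0.615, 3.08, -0.0]
wrist_force: [0.0, 0.3, -0.2]
width: 0.22
grip_force: 58.5
```

>>> jog_arm --commands '[{"travel": [-28, 9, 0], "rot": [0, 0, 0], "claw": 255}, {"travel": [-28, 9, 0], "rot": [0, 0, 0], "claw": 255}, {"travel": [-28, 9, 0], "rot": [0, 0, 0], "claw": 255}, {"travel": [-28, 9, 0], "rot": [0, 0, 0], "claw": 255}, {"travel": [0, 0, 0], "rot": [0, 0, 8.4], "claw": 255}]'

```text
time: 14.1
tool_pos: [0.5627, -0.0469, 0.1099]
tcp_rot: [-0.386, 3.115, 0.0]
wrist_force: [-0.0, -1.4, -0.5]
width: 0.217
grip_force: 58.5
```

>>> jog_arm --commands '[{"travel": [0, 0, 0], "rot": [0, 0, 8.4], "claw": 255}, {"travel": [0, 0, 0], "rot": [0, 0, 8.4], "claw": 255}, {"travel": [0, 0, 0], "rot": [0, 0, 8.4], "claw": 255}, {"travel": [0, 0, 0], "rot": [0, 0, 8.4], "claw": 255}, {"travel": [0, 0, 0], "rot": [0, 0, 8.4], "claw": 255}]'

```text
time: 14.6
tool_pos: [0.5596, -0.0487, 0.1092]
tcp_rot: [-0.764, -3.047, 0.0]
wrist_force: [-0.4, -0.8, -0.1]
width: 0.218
grip_force: 58.6
```

>>> jog_arm --commands '[{"travel": [0, 0, 0], "rot": [0, 0, 0], "claw": 255}, {"travel": [0, 0, 0], "rot": [0, 0, 0], "claw": 255}, {"travel": [0, 0, 0], "rot": [0, 0, 0], "claw": 255}, {"travel": [0, 0, 0], "rot": [0, 0, 0], "claw": 255}, {"travel": [0, 0, 0], "rot": [0, 0, 0], "claw": 255}]'

```text
time: 15.1
tool_pos: [0.56, -0.0488, 0.1093]
tcp_rot: [-0.754, -3.05, -0.0]
wrist_force: [-0.6, -0.2, -0.7]
width: 0.215
grip_force: 58.5
```

```bash
python3 - <<'E'
from h import *
st(); cs=[shot('wrist','w6%d'%k) for k in range(3)]; c=cs[0]
i=np.mean([k['color'].astype(float) for k in cs],0)
i=np.clip(i*1.8,0,255).astype(np.uint8)
print(proj(c,[.567,.012,.068]),proj(c,[.56,-.05,.1]))
cv2.imwrite('pics/w6.png',cv2.resize(i[110:290,190:430],(800,600),interpolation=cv2.INTER_CUBIC))
E
```

```text
{'time': 15.1, 'q': [-0.1313, 0.1599, 1.9674, 0.0, 1.0143, -1.2175], 'tool_pos': [0.56, -0.0488, 0.1093], 'tcp_rot': [-0.7538, -3.0498, -0.0], 'wrist_force': [-0.6435, -0.2412, -0.7344], 'width': 0.2154, 'grip_force': 58.5468}
[[-0.885, 0.466, -0.0], [0.466, 0.885, 0.0], [0.0, -0.0, -1.0]]
[342.19522537 183.40838241] [257.69129056 233.30265401]
```

View pics/w6.png

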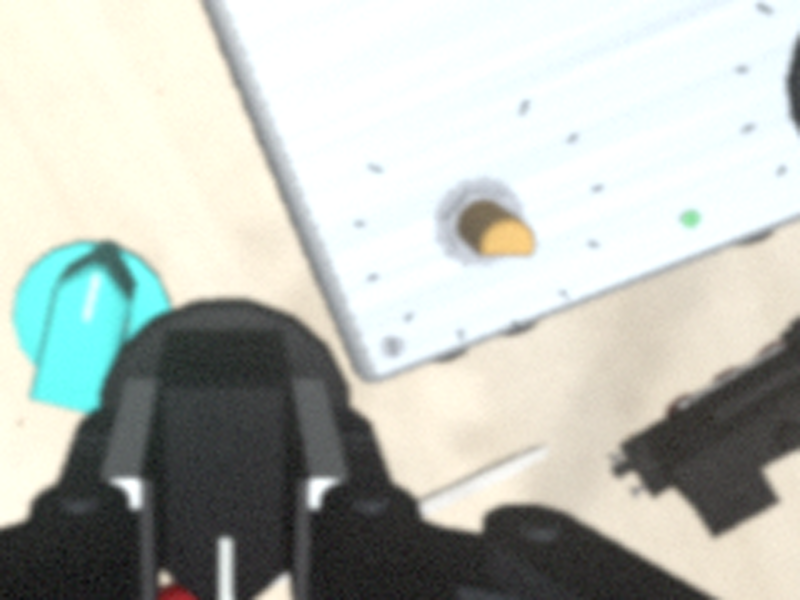

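The tenth picture shows the knob in hand (white line vertical at col 225, skirt arc top (228,297)). The shaft's D has its flat edge horizontal (481–531, 254), so the nose direction matches the flat. From here I use numeric fits only.

```bash
cat >> h.py <<'E'
from scipy.optimize import least_squares
def edges(g,pts,dirs,n=14,step=.25):
    "subpixel strongest gradient along dirs from pts"
    t=np.arange(-n,n,step); out=[]
    for p,d in zip(pts,dirs):
        xs=(p[0]+t*d[0]).astype(np.float32);ys=(p[1]+t*d[1]).astype(np.float32)
        v=cv2.remap(g,xs[None],ys[None],cv2.INTER_LINEAR)[0]; out.append((t[np.argmax(np.abs(np.gradient(cv2.GaussianBlur(v[None],(9,1),0)[0])))]))
    out=np.array(out); return np.array(pts)+out[:,None]*np.array(dirs)
E
python3 - <<'E'
from h import *
c=load('w60'); i=np.mean([load('w6%d'%k)['color'] for k in range(3)],0).astype(np.float32)
s=monitor.read_state(); M=Rn.from_rotvec(s['tcp_rot']).as_matrix(); T=np.array(s['tool_pos'])
f=lambda p:np.array((190+p[0]*.3,110+p[1]*.3))
g=i[...,2].copy()  # red
# skirt rim
an=np.radians([-30,-40,-50,-60,-70,-80,-90,-100,-110,-120,-130,-140,-150])
cc=f((227,421)); D=np.c_[np.cos(an),np.sin(an)]; E=edges(i[...,1].copy(),cc+D*37,D,n=8)
for z in (.0988,.1038):
    W=np.array([ray(c,p,z) for p in E])[:,:2]
    r=least_squares(lambda p:np.hypot(W[:,0]-p[0],W[:,1]-p[1])-.023,T[:2],loss='soft_l1',f_scale=3e-4)
    r2=least_squares(lambda p:np.hypot(W[:,0]-p[0],W[:,1]-p[1])-p[2],[*T[:2],.023],loss='soft_l1',f_scale=3e-4)
    print(z,r.x,np.round(r.fun*1e3,2),'free',r2.x,'in tool mm',M.T[:2]@(np.r_[r.x,T[2]]-T)*1e3)
# shaft: hand-read points
hp={'L':(479,250),'R':(535,248),'top':(508,217),'fl':(484,254.5),'fr':(530,254.5)}
P={k:ray(c,f(v),.068) for k,v in hp.items()}
for k in P: print(k,np.round(P[k],4))
d=P['fr']-P['fl']; n=np.array([d[1],-d[0]]);n/=np.linalg.norm(n);n*=np.sign(n[0]); print('flat',np.degrees(np.arctan2(n[1],n[0])),'nose',np.degrees(np.arctan2(*(-M[:2,0])[::-1])))
mid=(P['L']+P['R'])[:2]/2; fl=(P['fl']+P['fr'])[:2]/2; t=np.array([-n[1],n[0]])
print('centre flat-based', t*(mid@t)+n*(fl@n-.0025),'top-based',t*(mid@t)+n*(P['top'][:2]@n+.006))
E
```

```text
0.0988 [ 0.5615206  -0.05129853] [-0.28  0.06 -0.01  0.06 -0.04  0.1   0.03  0.03 -0.02  0.02  0.05 -0.36
  0.04] free [ 0.56121205 -0.05112888  0.02269603] in tool mm [-2.50444086 -1.44498063]
0.1038 [ 0.56023513 -0.05061484] [-0.58 -0.12 -0.09  0.06  0.02  0.2   0.14  0.14  0.05  0.05 -0.01 -0.5
 -0.24] free [ 0.55916535 -0.05004737  0.02194991] in tool mm [-1.04847285 -1.43965116]
L [0.5653 0.0064 0.068 ]
R [0.5703 0.0168 0.068 ]
top [0.5617 0.0144 0.068 ]
fl [0.5667 0.0069 0.068 ]
fr [0.5711 0.0153 0.068 ]
flat -27.739629682121105 nose -27.797144072416994
centre flat-based [0.5666422  0.01219836] top-based [0.56714648 0.01193316]
```

```bash
python3 - <<'E'
from h import *
c=load('w60'); s=monitor.read_state(); M=Rn.from_rotvec(s['tcp_rot']).as_matrix(); T=np.array(s['tool_pos'])
f=lambda p:np.array((190+p[0]*.3,110+p[1]*.3))
for n,p,z in (('line0',(225.5,538),.1268),('line1',(225.5,597),.1268),('rearTopL',(165,388),.1268),('rearTopR',(290,388),.1268),('rearBotL',(165,330),.1038),('rearBotR',(287,330),.1038)):
    print(n,np.round(M.T@(ray(c,f(p),z)-T)*1e3,2)[:2])
print('TCP px',(proj(c,T)-[190,110])/.3)
c=load('w50'); i=np.mean([load('w5%d'%k)['color'] for k in range(3)],0).astype(np.float32)
f=lambda p:np.array((254-80+p[0]/5,198-60+p[1]/5))
cc=f((395,251)); T5=np.array([.4716,-.1193,.1103]); M5=Rn.from_rotvec([.5342,-3.0958,0]).as_matrix()
for nm,an,z in (('near',np.radians(np.arange(-160,-19,10)),0),('all0',np.radians(np.r_[-200:21:10]),0.),('all5',np.radians(np.r_[-200:21:10]),0.005)):
    D=np.c_[np.cos(an),np.sin(an)];E=edges(i[...,1].copy(),cc+D*24,D,n=6)
    W=np.array([ray(c,p,z) for p in E])[:,:2]
    r=least_squares(lambda p:np.hypot(W[:,0]-p[0],W[:,1]-p[1])-.023,cc*0+[.47,-.125],loss='soft_l1',f_scale=3e-4)
    print(nm,r.x,np.round(r.fun*1e3,1),'tool',M5.T[:2]@(np.r_[r.x,T5[2]]-T5)*1e3)
# shadow-free check of hand frame: cam position rel. tool in both
for k,Tn,Mn in (('w50',T5,M5),('w60',T,M)):
    c=load(k); print(k,M.shape and Mn.T@(-c['R'].T@c['t']-Tn)*1e3)
E
```

```text
line0 [-9.54 -1.06]
line1 [-20.01  -1.05]
rearTopL [15.31 -9.96]
rearTopR [15.33  8.34]
rearBotL [ 16.15 -11.37]
rearBotR [16.17  9.42]
TCP px [231.67889305 431.02935893]
near [ 0.47225417 -0.1246419 ] [-0.3 -0.  -0.2 -0.  -0.1  0.   0.2  0.3  0.1 -0.  -0.  -0.  -0.  -0.3
 -0.2] tool [ 1.17390764 -5.25221554]
all0 [ 0.47224153 -0.124689  ] [-0.3 -0.3 -0.2 -0.1 -0.4 -0.1 -0.2 -0.1 -0.2  0.   0.1  0.3  0.1 -0.
 -0.  -0.  -0.  -0.2 -0.2 -0.7 -0.1 -0.7 -0.4] tool [ 1.20160698 -5.29235151]
all5 [ 0.47145116 -0.12485192] [-1.  -0.8 -0.7 -0.4 -0.6 -0.2 -0.3 -0.1 -0.1  0.1  0.2  0.4  0.2  0.
 -0.  -0.1 -0.1 -0.4 -0.5 -1.  -0.6 -1.3 -1. ] tool [ 2.00087295 -5.18097047]
w50 [  69.38177429   -0.92144476 -141.85120201]
w60 [  68.35302093   -1.38758847 -141.87384214]
```

>>> jog_arm --commands '[{"travel": [12.4, 29.1, 0], "rot": [0, 0, 0], "claw": 255}, {"travel": [12.4, 29.1, 0], "rot": [0, 0, 0], "claw": 255}, {"travel": [0, 0, 0], "rot": [0, 0, 0], "claw": 255}, {"travel": [0, 0, 12], "rot": [0, 0, 0], "claw": 255}, {"travel": [0, 0, 11], "rot": [0, 0, 0], "claw": 255}]'

```text
time: 15.75
tool_pos: [0.5652, 0.0137, 0.0855]
tcp_rot: [0.755, 3.049, -0.001]
wrist_force: [0.3, 0.5, -0.1]
width: 0.22
grip_force: 58.7
```

>>> jog_arm --commands '[{"travel": [0, 0, 0], "rot": [0, 0, 0], "claw": 255}, {"travel": [0, 0, 0], "rot": [0, 0, 0], "claw": 255}, {"travel": [0, 0, 0], "rot": [0, 0, 0], "claw": 255}, {"travel": [0, 0, 0], "rot": [0, 0, 0], "claw": 255}, {"travel": [0, 0, 0], "rot": [0, 0, 0], "claw": 255}]'

```text
time: 16.25
tool_pos: [0.5656, 0.014, 0.0867]
tcp_rot: [0.755, 3.049, 0.0]
wrist_force: [0.1, -0.0, -0.5]
width: 0.216
grip_force: 58.7
```

>>> jog_arm --commands '[{"travel": [0, 0, 3], "rot": [0, 0, 0], "claw": 255}, {"travel": [0, 0, 3], "rot": [0, 0, 0], "claw": 255}, {"travel": [0, 0, 3], "rot": [0, 0, 0], "claw": 255}, {"travel": [0, 0, 2], "rot": [0, 0, 0], "claw": 255}, {"travel": [0, 0, 0], "rot": [0, 0, 0], "claw": 255}]'

```text
time: 16.75
tool_pos: [0.5656, 0.0141, 0.0751]
tcp_rot: [0.755, 3.049, -0.0]
wrist_force: [1.8, -0.6, -1.4]
width: 0.224
grip_force: 58.7
```

```bash
python3 - <<'E'
from h import *
st()
E
```

```text
{'time': 16.75, 'q': [-0.0189, 0.2065, 1.9843, -0.0003, 0.9501, -1.1042], 'tool_pos': [0.5656, 0.0141, 0.0751], 'tcp_rot': [0.7548, 3.0488, -0.0001], 'wrist_force': [1.8055, -0.5968, -1.4391], 'width': 0.2244, 'grip_force': 58.6553}
[[-0.884, 0.467, 0.001], [0.467, 0.884, -0.0], [-0.001, 0.0, -1.0]]
```

The knob is 3 mm past the shaft top with no axial force, so it has entered the bore. I continue down.

>>> jog_arm --commands '[{"travel": [0, 0, 2], "rot": [0, 0, 0], "claw": 255}, {"travel": [0, 0, 2], "rot": [0, 0, 0], "claw": 255}, {"travel": [0, 0, 2], "rot": [0, 0, 0], "claw": 255}, {"travel": [0, 0, 1], "rot": [0, 0, 0], "claw": 255}, {"travel": [0, 0, 0], "rot": [0, 0, 0], "claw": 255}]'

```text
time: 17.25
tool_pos: [0.5656, 0.0141, 0.0683]
tcp_rot: [0.755, 3.049, 0.0]
wrist_force: [2.9, -1.0, -0.9]
width: 0.22
grip_force: 58.7
```

>>> jog_arm --commands '[{"travel": [0, 0, 1], "rot": [0, 0, 0], "claw": 255}, {"travel": [0, 0, 1], "rot": [0, 0, 0], "claw": 255}, {"travel": [0, 0, 1], "rot": [0, 0, 0], "claw": 255}, {"travel": [0, 0, 0], "rot": [0, 0, 0], "claw": 255}, {"travel": [0, 0, 0], "rot": [0, 0, 0], "claw": 255}]'

```text
time: 17.75
tool_pos: [0.5655, 0.0141, 0.0654]
tcp_rot: [0.755, 3.049, 0.0]
wrist_force: [3.0, -1.8, 0.0]
width: 0.217
grip_force: 58.7
```

>>> jog_arm --commands '[{"travel": [-0.4, 0, 1], "rot": [0, 0, 0], "claw": 255}, {"travel": [0, 0, 1], "rot": [0, 0, 0], "claw": 255}, {"travel": [0, 0, 0.5], "rot": [0, 0, 0], "claw": 255}, {"travel": [0, 0, 0], "rot": [0, 0, 0], "claw": 255}, {"travel": [0, 0, 0], "rot": [0, 0, 0], "claw": 255}]'

```text
time: 18.25
tool_pos: [0.5656, 0.014, 0.063]
tcp_rot: [0.755, 3.049, -0.0]
wrist_force: [1.6, -1.1, 3.5]
width: 0.216
grip_force: 59.0
```

>>> jog_arm --commands '[{"travel": [0, 0, 0.5], "rot": [0, 0, 0], "claw": 255}, {"travel": [0, 0, 0.5], "rot": [0, 0, 0], "claw": 255}, {"travel": [0, 0, 0.5], "rot": [0, 0, 0], "claw": 255}, {"travel": [0, 0, 0], "rot": [0, 0, 0], "claw": 255}, {"travel": [0, 0, 0], "rot": [0, 0, 0], "claw": 255}]'

```text
time: 18.75
tool_pos: [0.5656, 0.014, 0.0614]
tcp_rot: [0.755, 3.049, 0.0]
wrist_force: [0.5, -2.6, 4.8]
width: 0.217
grip_force: 59.2
```

>>> jog_arm --commands '[{"travel": [0, 0, 0.7], "rot": [0, 0, 0], "claw": 255}, {"travel": [0, 0, 0.7], "rot": [0, 0, 0], "claw": 255}, {"travel": [0, 0, 0.6], "rot": [0, 0, 0], "claw": 255}, {"travel": [0, 0, 0], "rot": [0, 0, 0], "claw": 255}, {"travel": [0, 0, 0], "rot": [0, 0, 0], "claw": 255}]'

```text
time: 19.25
tool_pos: [0.5656, 0.0141, 0.0596]
tcp_rot: [0.755, 3.049, 0.0]
wrist_force: [0.0, -1.7, 6.5]
width: 0.22
grip_force: 59.4
```

>>> jog_arm --commands '[{"travel": [0, 0, 0.5], "rot": [0, 0, 0], "claw": 255}, {"travel": [0, 0, 0.5], "rot": [0, 0, 0], "claw": 255}, {"travel": [0, 0, 0], "rot": [0, 0, 0], "claw": 255}, {"travel": [0, 0, 0], "rot": [0, 0, 0], "claw": 255}, {"travel": [0, 0, 0], "rot": [0, 0, 0], "claw": 255}]'

```text
time: 19.75
tool_pos: [0.5657, 0.014, 0.0587]
tcp_rot: [0.755, 3.049, 0.0]
wrist_force: [0.4, -1.5, 6.9]
width: 0.216
grip_force: 59.5
```

>>> jog_arm --commands '[{"travel": [0, 0, 0.4], "rot": [0, 0, 0], "claw": 255}, {"travel": [0, 0, 0.3], "rot": [0, 0, 0], "claw": 255}, {"travel": [0, 0, 0], "rot": [0, 0, 0], "claw": 255}, {"travel": [0, 0, 0], "rot": [0, 0, 0], "claw": 255}, {"travel": [0, 0, 0], "rot": [0, 0, 0], "claw": 255}]'

```text
time: 20.25
tool_pos: [0.5657, 0.014, 0.0583]
tcp_rot: [0.755, 3.049, 0.0]
wrist_force: [1.1, -0.3, 7.5]
width: 0.217
grip_force: 59.8
```

```bash
python3 - <<'E'
from h import *
s=st()
a=load('scene0')['color'].astype(int); c=shot('scene','sceneF'); b=c['color'].astype(int)
# block on bench: dark fraction near expected spot; bystander change check
u,v=proj(c,[.458,.235,.013]); print('block px',u,v,b[int(v)-3:int(v)+4,int(u)-3:int(u)+4].mean())
d=(np.abs(a-b).max(2)>40).astype(np.uint8); n,l,t,ce=cv2.connectedComponentsWithStats(d)
print([t[k].tolist() for k in range(1,n) if t[k][4]>15])
for nm,X in (('jar',[.456,-.252,.02]),('green',[.548,-.197,.01]),('turq',[.551,-.092,.01])): print(nm,proj(c,X).round())
g=b.sum(2)[int(v)-30:int(v)+30,int(u)-35:int(u)+35]<200; ys,xs=np.nonzero(g); print('block dark bbox',xs.min()+int(u)-35,xs.max()+int(u)-35,ys.min()+int(v)-30,ys.max()+int(v)-30,g.sum())
print([proj(c,[.458+x,.235+y,z]).round().tolist() for x in(-.034,.034) for y in(-.021,.021) for z in (0,.026)])
E
```

```text
{'time': 20.25, 'q': [-0.0192, 0.2284, 1.994, -0.0, 0.9191, -1.1045], 'tool_pos': [0.5657, 0.014, 0.0583], 'tcp_rot': [0.7551, 3.0494, 0.0], 'wrist_force': [1.1031, -0.2967, 7.4807], 'width': 0.2168, 'grip_force': 59.8004}
[[-0.884, 0.467, 0.0], [0.467, 0.884, -0.0], [-0.0, 0.0, -1.0]]
block px 136.91437615207516 204.35605081040768 52.10204081632653
[[166, 0, 99, 222, 7171], [239, 18, 24, 36, 694], [191, 36, 7, 13, 25], [122, 195, 32, 22, 489], [0, 214, 3, 30, 63], [242, 246, 25, 26, 424]]
jar [303. 286.]
green [309. 256.]
turq [268. 237.]
block dark bbox 104 162 174 215 478
[[131.0, 218.0], [129.0, 208.0], [120.0, 212.0], [119.0, 202.0], [155.0, 207.0], [153.0, 197.0], [144.0, 201.0], [143.0, 192.0]]
```

```bash
python3 -c "
from workcell import workorder; print(workorder.finish_job())"
```

```text
the job is handed in; nothing more can be done
None
```

The job is handed in: the sanding block is flat on the bench left of the controller, the knob is fitted with its pointer over the shaft's flat and, by the force readings, fully home. The arm is still holding it pressed about 4.9 mm of the 5 mm travel at 7.5 N, and the last scene image showed no change around the jar or the green and turquoise knobs; the verdict was not shown.

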